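Tidy the desk and line up the coasters

ROBOT

A 7-joint arm with a two-finger parallel gripper is mounted at the origin on the work surface. World frame = base frame: x ahead of the robot, y to its left, z up, the work surface at z = 0. Lengths are in m, angles in rad, forces in N, time in s.
With the tool pointing down it reaches from about 0.35 to 0.9 m from the base axis. Payload 8.1 kg.
Tool frame: the origin (TCP) lies on the centre line of the jaws, within the pads' length; the fingertips stand 11 mm ahead of it and the grasp point (between the pads) lies 8 mm behind it (arm.nose_length is the distance from the TCP to the fingertips, in m); z points along the fingers, y is the line along which they close (so a half turn about z gives the same grasp; the last joint's range is limited). The gripper opens to 92 mm and grips with 3 to 60 N. Pads are 19 mm wide; open, the fingers measure 130 mm over their backs; the gripper's body (75 mm by 190 mm) begins 47 mm behind the grasp point.
Start: joints at [1.036, 0.434, 0.025, 1.573, -0.012, 1.134, -0.075], TCP at [0.262, -0.568, 0.238] pointing down, gripper open.
Joint ranges: [-2.62, 2.62], [-0.44, 2.09], [-1.27, 1.32], [0.08, 2.57], [-1.32, 4.46], [0.12, 2], [-2.74, 2.74]. Speed limits (rad/s): [2.22, 2.22, 3.01, 3.01, 3.14, 3.14, 3.14].

INTERFACE

Orientations are given as a rotation vector (axis times angle).
In Python, from cell import arm gives the robot as it stands.
- The arm moves only by the tool jog_arm, never from a script. Its argument "moves" is a list of rows, each a list of 4 numbers: the shift along the tool's x, y, z in m, then the turn about the tool's z in rad. In form: [[tx, ty, tz, spin], ...]. A call has 1 to 20 rows; each row is the pose to reach, as a shift and turn from the pose commanded when the call began, along the tool's axes at that moment; what a row does not reach only later rows make up. A row lasts 1/8 s, in which the tool goes at most 62.5 mm and 10.7 degrees, less where a joint would pass 70% of its speed; a pose out of reach is approached as far as the arm can. A call with a gripper value outside its range is refused whole. "hand" is the finger opening in m, from 0 to 0.0918, set as the call begins (left out, the last holds). The fingers move at their own pace and stop on an object; "newtons" is the grip in N (left out, the last holds). Time passes only in rows, so rows that repeat a pose let the fingers close. It gives the time, the measured TCP pose, the force, the opening and the grip force at its end, in the units of the state.
- arm.observe(): the state, without advancing time (a new reading comes with each control period).
- arm.get_image(name): name is "scene" or "top" or "wrist"; returns a dict with "color" (480x640x3 uint8, red, green, blue), "z_map" (480x640 float32, m along the optical axis (not along the pixel's ray), 0 where there is no reading), "fx", "fy", "cx", "cy" (pixels), "rvec" (rotation vector, rad) and "tvec" (3), from world to camera coordinates, as OpenCV has them. Camera axes: x right, y down, z forward; pixel columns grow to the right and rows downward; lengths in m; the calibration is good to about 2 mm. A picture is of the moment at which its call begins.
- arm.sign_off(): hands the job in; it is judged then, once.
The state is a dict: "clock": time; "joints": joint angles; "dq": joint speeds; "joint_efforts": joint torques, N m; "position": TCP position; "ee_rot": TCP orientation; "force": force on the tool from outside, world axes, zero at the start; "ft_torque": the same for the moment, N m; "width": opening from 0.0 (shut) to 1.0 (fully open); "gripper_force": force on a finger pad.
Only numpy, scipy, OpenCV 4.12 (cv2) and the standard library are available. Lean on these libraries where they do the work, as an engineer would, in place of code of your own. Each camera call takes 0.05 s, during which the arm holds its last target. There are 200 camera calls.

TASK

Tidy the desk: clear the stationery off the leather runner, putting the marker pens flat in the oblong tray and the hand stamps in the square box, and slide the slate coasters into one even row on the runner, each lying flat and straight inside its own square outline, with no empty outline between coasters. Slate chips easily, so only nudge the coasters gently, and leave the mug and the calculator where they are.

Things in the scene. Friction and masses are not known exactly. Their poses are not given: they have to be found in the camera images.
- coaster0: square dark slate coaster, 90 x 90 x 12 mm, 0.2 kg, flat on the desk between the robot and the runner; too wide to grip, so it is slid. Origin: centre of its underside; x and y along its sides, z up. May be absent
- coaster1: square dark slate coaster, 90 x 90 x 12 mm, 0.2 kg, flat on the desk between the robot and the runner; too wide to grip, so it is slid. Origin: centre of its underside; x and y along its sides, z up. May be absent
- coaster2: square dark slate coaster, 90 x 90 x 12 mm, 0.2 kg, flat on the desk between the robot and the runner; too wide to grip, so it is slid. Origin: centre of its underside; x and y along its sides, z up. May be absent
- marker0: marker pen, a flat-sided bar 115 x 20 x 18 mm, white with black cap, lying on or near the runner. Origin: centre of its underside as first laid; x along its length (115 mm, cap at +x), y across (20 mm). May be absent
- marker1: marker pen, a flat-sided bar 115 x 20 x 18 mm, white with black cap, lying on or near the runner. Origin: centre of its underside as first laid; x along its length (115 mm, cap at +x), y across (20 mm). May be absent
- marker2: marker pen, a flat-sided bar 115 x 20 x 18 mm, white with black cap, lying on or near the runner. Origin: centre of its underside as first laid; x along its length (115 mm, cap at +x), y across (20 mm). May be absent
- stamp0: wooden hand stamp: rubber-soled base 66 x 32 x 16 mm with an upright round handle 24 mm in diameter on its middle, total height 54 mm. Origin: centre of the sole; x along the base's 66 mm, z up the handle. May be absent
- stamp1: wooden hand stamp: rubber-soled base 66 x 32 x 16 mm with an upright round handle 24 mm in diameter on its middle, total height 54 mm. Origin: centre of the sole; x along the base's 66 mm, z up the handle. May be absent
- stamp2: wooden hand stamp: rubber-soled base 66 x 32 x 16 mm with an upright round handle 24 mm in diameter on its middle, total height 54 mm. Origin: centre of the sole; x along the base's 66 mm, z up the handle. May be absent
- tray: the pen tray: oblong open wooden tray, fixed, 120 (x) x 160 (y) x 45 mm high, walls and floor 6 mm thick; the place for marker pens. Origin: centre of its underside. May be on either side
- box: the stamp box: square open wooden box, fixed, 140 x 140 x 45 mm high, walls and floor 6 mm thick; the place for hand stamps. Origin: centre of its underside. May be on either side
- runner: flat brown leather runner, fixed, 150 (x) x 450 (y) mm, under 1 mm thick, with three pale square outlines in a row along its y, 135 mm apart centre to centre; each outline is 104 mm square inside, sides along the runner's x and y. Origin: its centre on the desk
- place0 (a point): centre of the left (+y) end outline on the runner, at desk height; axes as the runner's
- place1 (a point): centre of the middle outline on the runner, at desk height; axes as the runner's
- place2 (a point): centre of the right (-y) end outline on the runner, at desk height; axes as the runner's
- mug: white mug, 80 mm across, 90 mm high, a bystander. Origin: centre of its underside
- calculator: grey desk calculator 140 x 75 x 14 mm, a bystander. Origin: centre of its underside

How it is judged:
At the end, for the whole second after the job is handed in: Every coaster is flat, at rest, centre within 10 mm of an outline's centre, sides within 0.12 rad of the runner's; the middle outline is filled (so no gap); every marker lies inside the tray (level within 0.27 rad, not across the rim) and every stamp inside the box, at rest ((horizontal distance between coaster0 and place0 below 0.01 m or horizontal distance between coaster0 and place1 below 0.01 m or horizontal distance between coaster0 and place2 below 0.01 m) and (angle between the x axis of coaster0 and the x axis of runner, either way round below 0.12 rad or angle between the x axis of coaster0 and the y axis of runner, either way round below 0.12 rad) and angle between each of coaster0, coaster1, coaster2's own z axis and vertical below 0.06 rad and height (world z) of each of coaster0, coaster1, coaster2 below 0.006 m and linear speed of each of coaster0, coaster1, coaster2, marker0, marker1, marker2, stamp0, stamp1, stamp2 below 0.02 m/s and (horizontal distance between coaster1 and place0 below 0.01 m or horizontal distance between coaster1 and place1 below 0.01 m or horizontal distance between coaster1 and place2 below 0.01 m) and (angle between the x axis of coaster1 and the x axis of runner, either way round below 0.12 rad or angle between the x axis of coaster1 and the y axis of runner, either way round below 0.12 rad) and (horizontal distance between coaster2 and place0 below 0.01 m or horizontal distance between coaster2 and place1 below 0.01 m or horizontal distance between coaster2 and place2 below 0.01 m) and (angle between the x axis of coaster2 and the x axis of runner, either way round below 0.12 rad or angle between the x axis of coaster2 and the y axis of runner, either way round below 0.12 rad) and horizontal distance between any of coaster0, coaster1, coaster2 and place1 below 0.01 m and x of marker0 in the frame of tray between -0.054 and 0.054 m and y of marker0 in the frame of tray between -0.074 and 0.074 m and z of each of marker0, marker1, marker2 in the frame of tray below 0.043 m and angle between marker0's own x axis and vertical between 1.3 and 1.84 rad and x of marker1 in the frame of tray between -0.054 and 0.054 m and y of marker1 in the frame of tray between -0.074 and 0.074 m and angle between marker1's own x axis and vertical between 1.3 and 1.84 rad and x of marker2 in the frame of tray between -0.054 and 0.054 m and y of marker2 in the frame of tray between -0.074 and 0.074 m and angle between marker2's own x axis and vertical between 1.3 and 1.84 rad and x of stamp0 in the frame of box between -0.064 and 0.064 m and y of stamp0 in the frame of box between -0.064 and 0.064 m and z of each of stamp0, stamp1, stamp2 in the frame of box below 0.05 m and x of stamp1 in the frame of box between -0.064 and 0.064 m and y of stamp1 in the frame of box between -0.064 and 0.064 m and x of stamp2 in the frame of box between -0.064 and 0.064 m and y of stamp2 in the frame of box between -0.064 and 0.064 m); the robot touches nothing.
It fails at once if a coaster is pressed or struck with more than 20 N (contact force between any of coaster0, coaster1, coaster2 and the arm above 20 N or contact force between any of coaster0, coaster1, coaster2 and the fingers above 20 N).
It fails at once if the mug or calculator is moved more than 30 mm (distance of any of mug, calculator from where it was at the start of the episode above 0.03 m).
Of coaster0, coaster1, coaster2 only 2 to 3 are there at a start; the rules pass over those that are not, and their reading is None.
Of marker0, marker1, marker2 only 2 to 3 are there at a start; the rules pass over those that are not, and their reading is None.
Of stamp0, stamp1, stamp2 only 2 to 3 are there at a start; the rules pass over those that are not, and their reading is None.
At some moment in a run one of coaster0, coaster1, coaster2 may be knocked a few centimetres aside while the robot is not near it.
Once in a run the grip may slacken for a moment while it holds something.
It also fails if it takes over 208 s, if anything falls off the work surface, if the arm or the gripper's body presses on something with over 40 N, if the wrist force passes 120 N, or if a joint passes its speed limit or range.

## Working session

There is one attempt and no reset: what is moved stays moved. The work goes in short steps, Python scripts to look and compute and a tool call to move; the robot and the scene stay as the last step left them, time stands still between calls to the robot, and variables do not carry over. Pictures are saved under pics/ and viewed, at most 14 in all, crops included, and the job is handed in when it is done.

Besides the shell and the picture viewer there is one more tool, called as name(argument=value, ...) on one line, values as JSON. jog_arm: Moves the arm, as the interface text tells. Its arguments: {"type":"object","properties":{"moves":{"type":"array"},"hand":{"type":"number"},"newtons":{"type":"number"}},"required":["moves"]}

```bash
mkdir -p pics; ls; python3 - <<'E'
from cell import arm
import cv2,numpy as np
s=arm.observe(); print(s)
for n in ("top","scene"):
    d=arm.get_image(n); cv2.imwrite(f"pics/{n}0.png",d["color"][:,:,::-1]); print(n,d["fx"],d["cx"],d["cy"],d["rvec"],d["tvec"])
E
```

```text
pics
{'clock': 0.0, 'joints': array([ 1.03639669,  0.43520173,  0.02498426,  1.57407663, -0.01156771,
        1.13400833, -0.07510307]), 'dq': array([-0.00055006, -0.00154745,  0.00127235,  0.00098685, -0.0002933 ,
       -0.00026089, -0.00116243]), 'joint_efforts': array([-2.25000469e-03, -6.67863035e+01,  9.83824655e-01, -3.14453673e+01,
       -6.06317958e-02,  4.31804080e-02,  1.49003895e-04]), 'position': array([ 0.26129714, -0.56722234,  0.23696622]), 'ee_rot': array([-3.06724784e+00, -6.72591797e-01,  7.85199103e-04]), 'force': array([-0.51544709,  0.0928288 ,  0.40378904]), 'ft_torque': array([ 0.04145693, -0.00489492,  0.02220184]), 'gripper_force': 0.0, 'width': 0.9965208529334177}
top 579.9644376631675 320.41101199246634 240.84823528941803 [ 2.17688728 -2.15630643  0.0615138 ] [0.0126725  0.52503942 1.23727476]
scene 483.22861178115267 315.8174603501398 240.64046410883492 [ 0.68447132  2.73263876 -0.97610415] [ 0.43904773 -0.1594121   1.20976441]
```

View pics/top0.png

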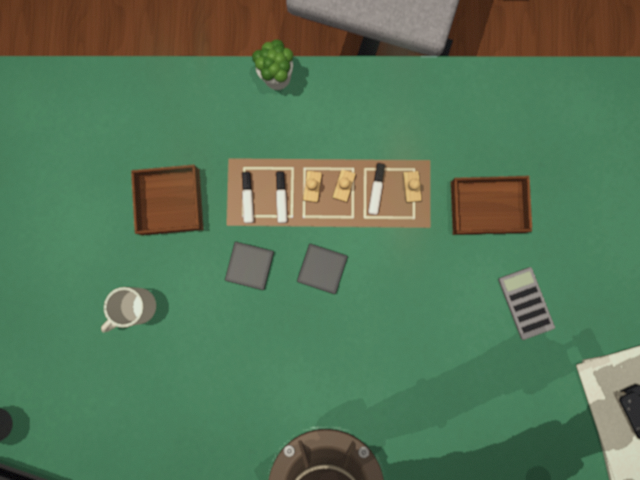

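View pics/scene0.png

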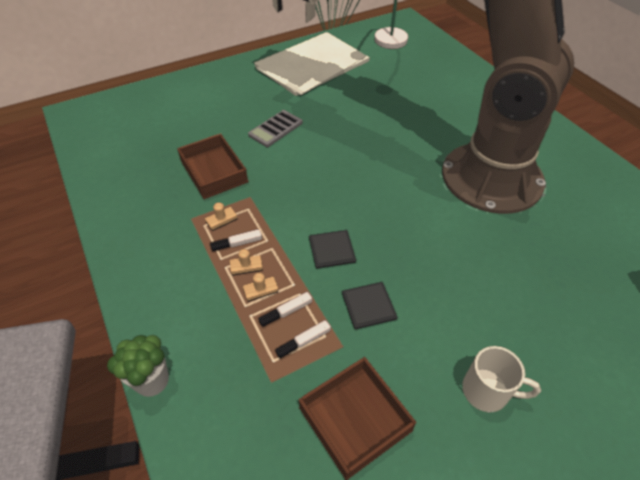

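Top view: box at left (167,200), tray at right (491,206). The three markers are at (248,197), (281,196) and (376,189). The three stamps are at (313,187), (344,184) and (413,186), and the two coasters are at (249,266) and (323,269). The scene view agrees.

```bash
cat > h.py <<'E'
from cell import arm
import cv2,numpy as np
from scipy.spatial.transform import Rotation as R
def ray(d,uv,z):
    M=R.from_rotvec(d["rvec"]).as_matrix(); uv=np.atleast_2d(uv).astype(float)
    c=np.c_[(uv[:,0]-d["cx"])/d["fx"],(uv[:,1]-d["cy"])/d["fy"],np.ones(len(uv))]@M
    o=-M.T@np.array(d["tvec"]); return o+c*((z-o[2])/c[:,2])[:,None]
def blobs(m,amin,k=0):
    m=m.astype(np.uint8)
    if k: m=cv2.morphologyEx(m,cv2.MORPH_CLOSE,np.ones((k,k)))
    cs,_=cv2.findContours(m,cv2.RETR_EXTERNAL,cv2.CHAIN_APPROX_NONE)
    return [c for c in cs if cv2.contourArea(c)>=amin]
def fit(d,c,z):
    "world rect: centre, (long,short), angle of long side"
    p=ray(d,c[:,0,:],z)[:,:2]; (x,y),(w,h),a=cv2.minAreaRect((p*1000).astype(np.float32))
    if w<h: w,h,a=h,w,a+90
    return np.round([x/1000,y/1000,w/1000,h/1000,(a+90)%180-90],3)
def masks(d):
    hsv=cv2.cvtColor(d["color"],cv2.COLOR_RGB2HSV); H,S,V=[hsv[:,:,i].astype(int) for i in range(3)]
    return dict(coaster=(S<60)&(V>25)&(V<90),white=(S<70)&(V>150),stamp=(H>10)&(H<28)&(S>90)&(V>150),
      black=(V<40),leather=(H<18)&(S>70)&(V>85)&(V<170),wood=(H<12)&(S>110)&(V<125)&(V>30)),hsv
def goto(x,y,z,yaw):
    "tool-frame shift from present pose to a target; yaw = direction of tool y (closing line), mod pi"
    s=arm.observe(); M=R.from_rotvec(s["ee_rot"]).as_matrix()
    t=M.T@(np.array([x,y,z])-s["position"]); ya=M[:,1]; now=np.arctan2(ya[1],ya[0])
    dz=(now-yaw+np.pi/2)%np.pi-np.pi/2
    return np.round(t,4),round(dz,3),"now yaw %.3f"%now
E
python3 - <<'E'
from h import *
d=arm.get_image("top"); m,hsv=masks(d)
for uv in [(249,266),(323,269),(248,210),(248,180),(311,197),(313,183),(295,210),(247,170),(165,200),(165,170),(490,205),(400,222)]: print(uv,hsv[uv[1],uv[0]])
for k,z,a in(("coaster",.012,300),("white",.018,60),("stamp",.016,60),("black",.018,30),("leather",0,300),("wood",.045,300)):
    for c in blobs(m[k],a,3):
        if c[:,0,1].min()>140 and c[:,0,1].max()<345: print(k,fit(d,c,z),cv2.boundingRect(c))
E
```

```text
(249, 266) [ 24  22 118]
(323, 269) [ 21  16 110]
(248, 210) [ 39  15 228]
(248, 180) [ 0  6 45]
(311, 197) [ 19 112 224]
(313, 183) [ 20 108 221]
(295, 210) [ 13 105 168]
(247, 170) [ 16  94 157]
(165, 200) [ 12 165 119]
(165, 170) [ 14 135  66]
(490, 205) [ 12 161 114]
(400, 222) [ 15 107 159]
white [0.373 0.449 0.094 0.09  2.076] (101, 287, 42, 45)
white [ 4.410e-01 -4.080e-01  6.600e-02  3.200e-02 -7.004e+01] (502, 270, 33, 24)
white [ 6.0600e-01  3.0000e-03  1.1200e-01  6.2000e-02 -8.9575e+01] (302, 190, 52, 29)
white [ 0.631 -0.13   0.111  0.111 89.842] (363, 168, 52, 51)
white [ 6.7000e-01  3.0000e-03  1.1000e-01  3.8000e-02 -8.9252e+01] (303, 167, 51, 18)
white [0.627 0.135 0.122 0.113 0.435] (242, 167, 52, 56)
stamp [ 0.633 -0.09   0.095  0.013  0.225] (367, 171, 7, 44)
stamp [6.3200e-01 2.0000e-03 4.4200e-01 1.4600e-01 8.9621e+01] (227, 159, 203, 68)
leather [  0.611  -0.36    0.165   0.122 -88.059] (454, 176, 78, 57)
leather [  0.617   0.368   0.144   0.143 -84.498] (132, 165, 67, 69)
leather [6.3500e-01 3.0000e-03 4.4800e-01 1.4800e-01 8.9693e+01] (227, 159, 203, 68)
wood [  0.602  -0.344   0.162   0.117 -87.854] (452, 177, 79, 57)
wood [  0.608   0.351   0.139   0.138 -84.853] (133, 170, 68, 64)
```

```bash
python3 - <<'E'
s=open('h.py').read()
s=s.replace('(S<60)&(V>25)&(V<90)','(S<45)&(V>85)&(V<140)').replace('(S<70)&(V>150)','(S<40)&(V>185)').replace('(S>90)&(V>150),','(S>85)&(V>190),').replace('(V<40)','(V<62)&(S<110)').replace('leather=','outline=(H>8)&(H<30)&(S<75)&(V>175),leather=')
open('h.py','w').write(s)
E
cat > see.py <<'E'
from h import *
def see(a=30):
    d=arm.get_image("top"); m,hsv=masks(d)
    for k,z,am in(("coaster",.012,300),("white",.018,a),("stamp",.016,60),("black",.018,a),("outline",0,200)):
        for c in blobs(m[k],am,0 if k!="outline" else 3):
            if c[:,0,1].min()>140 and c[:,0,1].max()<345: print(k,fit(d,c,z).tolist(),cv2.boundingRect(c))
    return d,m
if __name__=="__main__":
    d,m=see(); 
    cv2.imwrite("pics/crop_now.png",cv2.resize(d["color"][140:310,110:550,::-1],None,fx=1.8,fy=1.8))
    mm=(m["white"]|m["black"])
    for c in blobs(mm,150,3):
        if c[:,0,1].min()>140 and c[:,0,1].max()<300: print("marker?",fit(d,c,.018).tolist())
    z=d["z_map"]; 
E
python3 see.py
python3 - <<'E'
from h import *
# stamps by height from the depth map
d=arm.get_image("top");Z=d["z_map"]
v,u=np.mgrid[:480,:640]; M=R.from_rotvec(d["rvec"]).as_matrix()
c=np.dstack([(u-d["cx"])/d["fx"],(v-d["cy"])/d["fy"],np.ones_like(u)])*Z[...,None]
P=(c-np.array(d["tvec"]))@M; h=P[...,2]
roi=np.zeros_like(h,bool); roi[155:235,225:435]=1
for lo,hi,a in((.008,.1,60),(.035,.1,8)):
    for b in blobs(roi&(h>lo)&(h<hi),a):
        m=np.zeros(h.shape,np.uint8); cv2.drawContours(m,[b],-1,1,-1)
        print(lo,fit(d,b,.017 if lo<.03 else .054).tolist(), P[(m>0)&(h>lo)].mean(0).round(3), h[m>0].max().round(3))
E
```

```text
coaster [0.396, -0.426, 0.141, 0.077, 20.394] (499, 267, 56, 73)
coaster [0.466, 0.015, 0.087, 0.085, -17.72] (297, 244, 49, 50)
coaster [0.471, 0.175, 0.087, 0.086, -13.317] (225, 242, 47, 48)
white [0.374, 0.448, 0.089, 0.087, 0.603] (102, 288, 41, 42)
white [0.602, 0.105, 0.069, 0.018, 0.961] (277, 190, 9, 32)
white [0.601, 0.18, 0.071, 0.018, 1.241] (243, 190, 9, 33)
white [0.622, -0.101, 0.07, 0.018, -9.157] (369, 182, 13, 32)
stamp [0.648, -0.182, 0.065, 0.03, 5.84] (404, 171, 17, 30)
stamp [0.647, 0.039, 0.065, 0.033, -7.429] (303, 171, 18, 30)
stamp [0.65, -0.032, 0.066, 0.031, -16.991] (333, 170, 22, 31)
black [0.349, -0.443, 0.057, 0.01, -69.526] (523, 319, 26, 13)
black [0.371, -0.435, 0.057, 0.009, -69.52] (519, 309, 26, 12)
black [0.394, -0.426, 0.056, 0.009, -69.515] (515, 298, 26, 13)
black [0.416, -0.418, 0.057, 0.009, -68.946] (511, 288, 26, 12)
black [0.657, 0.182, 0.034, 0.016, 1.183] (243, 173, 8, 16)
black [0.659, 0.107, 0.036, 0.015, 0.961] (277, 172, 8, 17)
black [0.678, -0.11, 0.035, 0.015, -8.458] (375, 164, 9, 17)
outline [0.609, 0.003, 0.113, 0.063, -89.575
[... 209 characters left out ...]
05, 0.109, 0.018, 0.961]
marker? [0.641, -0.104, 0.11, 0.018, -9.157]
0.008 [0.648, -0.181, 0.066, 0.033, 6.173] [ 0.645 -0.179  0.032] 1.276
0.008 [0.647, 0.038, 0.067, 0.032, -7.434] [0.645 0.037 0.024] 0.059
0.008 [0.622, 0.182, 0.115, 0.023, 4.51] [0.621 0.18  0.02 ] 1.276
0.008 [0.624, 0.106, 0.115, 0.02, 3.672] [0.623 0.106 0.018] 0.027
0.008 [0.65, -0.032, 0.066, 0.032, -16.55] [ 0.648 -0.032  0.027] 1.276
0.008 [0.643, -0.104, 0.115, 0.02, -9.154] [ 0.642 -0.104  0.02 ] 1.276
0.035 [0.647, -0.181, 0.021, 0.021, 0.321] [ 0.645 -0.179  0.064] 1.276
0.035 [0.646, 0.038, 0.022, 0.021, 0.348] [0.646 0.038 0.052] 0.059
0.035 [0.649, -0.032, 0.022, 0.021, 0.371] [ 0.649 -0.032  0.052] 0.058
```

```bash
python3 - <<'E'
from h import *
print(goto(.643,-.104,.12,np.radians(81)), arm.observe()["joints"][6], arm.nose_length)
E
```

```text
(array([ 0.5405, -0.2612,  0.1175]), np.float64(0.589), 'now yaw -1.139') -0.07512438195429363 0.011
```

jog_arm(moves=[[0.54,-0.261,0.03,0.589],[0.54,-0.261,0.03,0.589],[0.54,-0.261,0.03,0.589],[0.54,-0.261,0.03,0.589],[0.54,-0.261,0.03,0.589],[0.54,-0.261,0.03,0.589],[0.54,-0.261,0.03,0.589],[0.54,-0.261,0.03,0.589],[0.54,-0.261,0.03,0.589],[0.54,-0.261,0.03,0.589],[0.54,-0.261,0.03,0.589],[0.54,-0.261,0.117,0.589],[0.54,-0.261,0.117,0.589],[0.54,-0.261,0.117,0.589]], hand=0.05, newtons=20)

```text
clock: 2.0
position: [0.6408, -0.1057, 0.1187]
ee_rot: [3.131, -0.249, -0.007]
force: [-0.1, -0.5, 0.5]
width: 0.536
gripper_force: 0.0
```

```bash
python3 - <<'E'
from h import *
s=arm.observe(); print(s["position"],s["joints"][6],s["width"]); print(goto(.643,-.104,.014,np.radians(81)))
d=arm.get_image("wrist"); cv2.imwrite("pics/w1.png",d["color"][:,:,::-1])
E
```

```text
[ 0.64075975 -0.10569422  0.11874329] -1.6585928137276353 0.536279010123083
(array([ 0.0024, -0.0021,  0.1047]), np.float64(-0.001), 'now yaw -1.729')
```

View pics/w1.png

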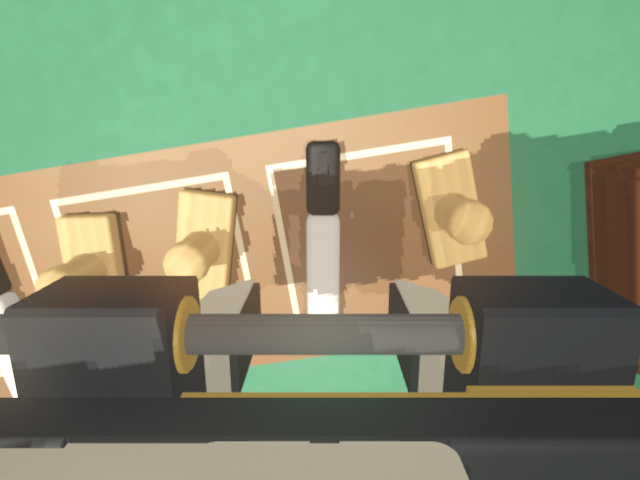

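The wrist view shows the marker upright at column 323, centred between the jaws. I'll descend and grip.

jog_arm(moves=[[0.002,-0.001,0.06,0],[0.002,-0.001,0.095,0],[0.002,-0.001,0.105,0],[0.002,-0.001,0.105,0]])

```text
clock: 2.55
position: [0.6459, -0.1044, 0.0171]
ee_rot: [3.132, -0.247, 0.003]
force: [-0.4, -0.0, 0.2]
width: 0.545
gripper_force: 0.0
```

jog_arm(moves=[[0,0,0,0],[0,0,0,0],[0,0,0,0],[0,0,0,0],[0,0,-0.04,0],[0,0,-0.1,0],[0,0,-0.12,0],[0,0,-0.12,0]], hand=0, newtons=25)

```text
clock: 3.55
position: [0.6461, -0.1041, 0.1377]
ee_rot: [3.132, -0.247, 0.006]
force: [-0.1, -0.8, -1.2]
width: 0.214
gripper_force: 25.0
```

```bash
python3 - <<'E'
from h import *
# tray frame from rim contour (top camera)
d=arm.get_image("top"); m,h=masks(d)
for k in("wood","leather"):
  for c in blobs(m[k],300,5):
    if c[:,0,1].min()>140 and c[:,0,1].max()<345: print(k,fit(d,c,.045).tolist(),cv2.boundingRect(c))
print(arm.observe()["joints"][6]); 
for o in(-.022,.022,0): print(goto(.604+o,-.346,.12,np.radians(2)))
Z=d["z_map"];v,u=np.mgrid[:480,:640]; M=R.from_rotvec(d["rvec"]).as_matrix()
P=(np.dstack([(u-d["cx"])/d["fx"],(v-d["cy"])/d["fy"],np.ones_like(u)])*Z[...,None]-np.array(d["tvec"]))@M;h=P[...,2]
for (a,b,c_,e) in((160,250,440,545),(150,245,120,215)):
  roi=np.zeros_like(h,bool);roi[a:b,c_:e]=1
  for c in blobs(roi&(h>.025)&(h<.06),100): print("rim",fit(d,c,.045).tolist())
E
```

```text
wood [0.603, -0.343, 0.161, 0.118, -87.772] (452, 178, 79, 56)
wood [0.609, 0.351, 0.14, 0.137, -83.83] (133, 170, 69, 64)
leather [0.604, -0.348, 0.158, 0.119, -88.012] (455, 176, 77, 57)
leather [0.61, 0.354, 0.14, 0.139, -84.644] (132, 166, 67, 68)
-1.6593047057846522
(array([-0.0243,  0.2489,  0.0158]), np.float64(1.379), 'now yaw -1.728')
(array([0.0192, 0.242 , 0.0158]), np.float64(1.379), 'now yaw -1.728')
(array([-0.0025,  0.2455,  0.0158]), np.float64(1.379), 'now yaw -1.728')
rim [0.605, -0.347, 0.164, 0.122, -88.061]
rim [0.611, 0.352, 0.145, 0.142, -84.499]
```

jog_arm(moves=[[-0.024,0.249,0.0,1.379],[-0.024,0.249,0.0,1.379],[-0.024,0.249,0.0,1.379],[-0.024,0.249,0.0,1.379],[-0.024,0.249,0.0,1.379],[-0.024,0.249,0.0,1.379],[-0.024,0.249,0.0,1.379],[-0.024,0.249,0.0,1.379],[-0.024,0.249,0.0,1.379],[-0.024,0.249,0.03,1.379],[-0.024,0.249,0.03,1.379],[-0.024,0.249,0.03,1.379]])

```text
clock: 5.1
position: [0.5821, -0.3463, 0.1059]
ee_rot: [2.26, -2.182, -0.0]
force: [-0.3, -0.1, -0.2]
width: 0.213
gripper_force: 25.0
```

```bash
python3 - <<'E'
from h import *
s=arm.observe();print(s["position"],s["joints"][6],s["width"]);print(goto(.583,-.347,.025,np.radians(2)))
d=arm.get_image("wrist"); cv2.imwrite("pics/w2.png",d["color"][:,:,::-1])
E
```

```text
[ 0.58213266 -0.34633321  0.105887  ] -2.431005017844601 0.2127312127539142
(array([ 0.0007, -0.0009,  0.0809]), np.float64(0.0), 'now yaw -3.106')
```

View pics/w2.png

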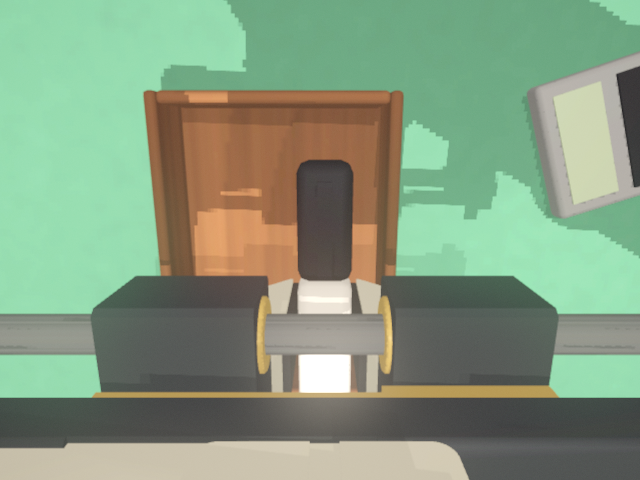

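The wrist view shows the marker held straight at column 325, right of centre in the tray (columns 160–395). I'll lower and release it.

jog_arm(moves=[[0,0,0.05,0],[0,0,0.075,0],[0,0,0.081,0],[0,0,0.081,0],[0,0,0.081,0]])

```text
clock: 5.78
position: [0.5832, -0.3468, 0.0265]
ee_rot: [-2.259, 2.182, -0.004]
force: [-1.2, -0.9, -0.3]
width: 0.211
gripper_force: 25.0
```

jog_arm(moves=[[0,0,0,0],[0,0,0,0],[0,0,-0.03,0],[0,0,-0.08,0],[0,0,-0.12,0],[0,0,-0.12,0]], hand=0.028)

```text
clock: 6.52
position: [0.584, -0.3475, 0.1488]
ee_rot: [-2.258, 2.182, -0.01]
force: [0.1, -0.2, -0.1]
width: 0.305
gripper_force: 0.0
```

```bash
python3 - <<'E'
from h import *
s=arm.observe();print(s["position"],s["joints"][6],s["width"]);print(goto(.623,.106,.12,np.radians(91)))
E
```

```text
[ 0.58397113 -0.34752092  0.14883029] -2.443793879254008 0.30512425232290924
(array([-0.452 , -0.0544,  0.0276]), np.float64(-1.554), 'now yaw -3.107')
```

jog_arm(moves=[[-0.452,-0.054,0,-1.554],[-0.452,-0.054,0,-1.554],[-0.452,-0.054,0,-1.554],[-0.452,-0.054,0,-1.554],[-0.452,-0.054,0,-1.554],[-0.452,-0.054,0,-1.554],[-0.452,-0.054,0,-1.554],[-0.452,-0.054,0,-1.554],[-0.452,-0.054,0,-1.554],[-0.452,-0.054,0,-1.554],[-0.452,-0.054,0.06,-1.554],[-0.452,-0.054,0.06,-1.554]], hand=0.05)

```text
clock: 8.02
position: [0.617, 0.1059, 0.0807]
ee_rot: [3.139, 0.025, -0.014]
force: [-0.4, 0.0, 0.1]
width: 0.545
gripper_force: 0.0
```

```bash
python3 - <<'E'
from h import *
s=arm.observe();print(s["position"],s["joints"][6],s["width"]);print(goto(.623,.106,.015,np.radians(91)))
E
```

```text
[0.61695409 0.1059474  0.08073513] -1.8551608537153705 0.5449882750516198
(array([ 0.0066, -0.0001,  0.0657]), np.float64(-0.002), 'now yaw -1.555')
```

jog_arm(moves=[[0.006,0,0.045,0],[0.006,0,0.064,0],[0.006,0,0.065,0],[0.006,0,0.065,0]])

```text
clock: 8.52
position: [0.6274, 0.1077, 0.0213]
ee_rot: [-3.141, -0.027, -0.003]
force: [0.6, -0.5, -0.4]
width: 0.544
gripper_force: 0.0
```

jog_arm(moves=[[0,0,0,0],[0,0,0,0],[0,0,0,0],[0,0,0,0],[0,0,-0.04,0],[0,0,-0.1,0],[0,0,-0.12,0],[0,0,-0.12,0]], hand=0)

```text
clock: 9.52
position: [0.6277, 0.1078, 0.1415]
ee_rot: [-3.141, -0.028, -0.005]
force: [-0.6, 0.2, 0.1]
width: 0.212
gripper_force: 24.7
```

```bash
python3 - <<'E'
from h import *
s=arm.observe();print(s["position"],s["joints"][6],s["width"]);print(goto(.627,-.345,.14,np.radians(2)))
E
```

```text
[0.62767829 0.10779682 0.14152252] -1.8450339270375342 0.21164074400596233
(array([-0.0087,  0.4527,  0.0012]), np.float64(1.554), 'now yaw -1.553')
```

jog_arm(moves=[[-0.009,0.453,0,1.554],[-0.009,0.453,0,1.554],[-0.009,0.453,0,1.554],[-0.009,0.453,0,1.554],[-0.009,0.453,0,1.554],[-0.009,0.453,0,1.554],[-0.009,0.453,0,1.554],[-0.009,0.453,0,1.554],[-0.009,0.453,0,1.554],[-0.009,0.453,0,1.554],[-0.009,0.453,0,1.554],[-0.009,0.453,0.03,1.554],[-0.009,0.453,0.03,1.554],[-0.009,0.453,0.03,1.554]])

```text
clock: 11.28
position: [0.6259, -0.3455, 0.1104]
ee_rot: [-2.26, 2.182, -0.001]
force: [0.9, 0.1, -0.5]
width: 0.213
gripper_force: 25.0
```

```bash
python3 - <<'E'
from h import *
s=arm.observe();print(s["position"],s["joints"][6],s["width"]);print(goto(.627,-.345,.028,np.radians(2)))
d=arm.get_image("wrist"); cv2.imwrite("pics/w3.png",d["color"][:,:,::-1])
E
```

```text
[ 0.62585613 -0.34552561  0.11039428] -2.462018780022802 0.2133142861320636
(array([-0.0005, -0.0011,  0.0824]), np.float64(0.0), 'now yaw -3.106')
```

View pics/w3.png

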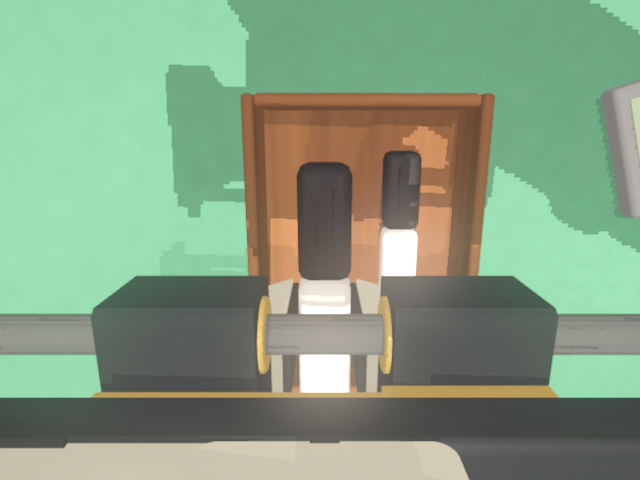

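The first marker lies flat at column 400 in the tray. The held one at column 325 has room, so I'll lower it.

jog_arm(moves=[[0,0,0.05,0],[0,0,0.075,0],[0,0,0.082,0],[0,0,0.082,0],[0,0,0.082,0]])

```text
clock: 11.95
position: [0.6266, -0.3462, 0.0295]
ee_rot: [-2.259, 2.182, -0.004]
force: [-0.7, -0.0, 0.3]
width: 0.21
gripper_force: 25.0
```

jog_arm(moves=[[0,0,0,0],[0,0,0,0],[0,0,-0.03,0],[0,0,-0.08,0],[0,0,-0.12,0],[0,0,-0.12,0],[0,0,-0.12,0]], hand=0.028)

```text
clock: 12.82
position: [0.6254, -0.3453, 0.1475]
ee_rot: [-2.259, 2.183, 0.001]
force: [-0.4, 1.1, -0.7]
width: 0.31
gripper_force: 0.0
```

```bash
python3 - <<'E'
from h import *
s=arm.observe();print(s["position"],s["joints"][6],s["width"]);print(goto(.621,.181,.09,np.radians(91.5)))
E
```

```text
[ 0.6253938  -0.34527568  0.14746157] -2.472535150559147 0.30953665438794514
(array([-0.5261, -0.0138,  0.0576]), np.float64(-1.562), 'now yaw -3.107')
```

jog_arm(moves=[[-0.526,-0.014,0,-1.554],[-0.526,-0.014,0,-1.554],[-0.526,-0.014,0,-1.554],[-0.526,-0.014,0,-1.554],[-0.526,-0.014,0,-1.554],[-0.526,-0.014,0,-1.554],[-0.526,-0.014,0,-1.554],[-0.526,-0.014,0,-1.554],[-0.526,-0.014,0,-1.554],[-0.526,-0.014,0,-1.554],[-0.526,-0.014,0,-1.554],[-0.526,-0.014,0.06,-1.554],[-0.526,-0.014,0.06,-1.554],[-0.526,-0.014,0.06,-1.554],[-0.526,-0.014,0.06,-1.554]], hand=0.05)

```text
clock: 14.7
position: [0.6229, 0.1806, 0.09]
ee_rot: [-3.141, -0.026, -0.005]
force: [0.6, -0.7, 1.1]
width: 0.546
gripper_force: 0.0
```

```bash
python3 - <<'E'
from h import *
s=arm.observe();print(s["position"],s["joints"][6],s["width"]);print(goto(.621,.181,.015,np.radians(91.5)))
E
```

```text
[0.62287786 0.180554   0.08996098] -1.9581223778035444 0.5459165718546891
(array([-0.0021, -0.0004,  0.075 ]), np.float64(-0.009), 'now yaw -1.554')
```

jog_arm(moves=[[-0.002,0,0.055,-0.01],[-0.002,0,0.073,-0.01],[-0.002,0,0.075,-0.01],[-0.002,0,0.075,-0.01],[-0.002,0,0.075,-0.01]])

```text
clock: 15.32
position: [0.6206, 0.1809, 0.0143]
ee_rot: [-3.141, -0.043, -0.004]
force: [0.2, -0.1, -0.1]
width: 0.544
gripper_force: 0.0
```

jog_arm(moves=[[0,0,0,0],[0,0,0,0],[0,0,0,0],[0,0,0,0],[0,0,-0.04,0],[0,0,-0.1,0],[0,0,-0.12,0],[0,0,-0.12,0],[0,0,-0.12,0]], hand=0)

```text
clock: 16.45
position: [0.6186, 0.1803, 0.1314]
ee_rot: [3.141, 0.044, -0.003]
force: [1.1, 0.1, -0.5]
width: 0.219
gripper_force: 24.8
```

```bash
python3 - <<'E'
from h import *
s=arm.observe();print(s["position"],s["joints"][6],s["width"]);print(goto(.605,-.346,.11,np.radians(2)))
E
```

```text
[0.61863899 0.18029448 0.13137312] -1.9463484465170242 0.21890290935055828
(array([-0.0282,  0.5257,  0.0218]), np.float64(1.564), 'now yaw -1.543')
```

jog_arm(moves=[[-0.028,0.526,0,1.564],[-0.028,0.526,0,1.564],[-0.028,0.526,0,1.564],[-0.028,0.526,0,1.564],[-0.028,0.526,0,1.564],[-0.028,0.526,0,1.564],[-0.028,0.526,0,1.564],[-0.028,0.526,0,1.564],[-0.028,0.526,0,1.564],[-0.028,0.526,0,1.564],[-0.028,0.526,0,1.564],[-0.028,0.526,0,1.564],[-0.028,0.526,0.022,1.564],[-0.028,0.526,0.022,1.564],[-0.028,0.526,0.022,1.564]])

```text
clock: 18.32
position: [0.6065, -0.3454, 0.1113]
ee_rot: [-2.26, 2.181, -0.0]
force: [0.4, -0.2, -0.5]
width: 0.21
gripper_force: 24.8
```

```bash
python3 - <<'E'
from h import *
s=arm.observe();print(s["position"],s["joints"][6],s["width"]);print(goto(.605,-.346,.039,np.radians(2)))
E
```

```text
[ 0.60650126 -0.3453832   0.11134032] -2.4424275900208055 0.2104091043799329
(array([0.0006, 0.0016, 0.0723]), np.float64(0.001), 'now yaw -3.106')
```

jog_arm(moves=[[0,0.001,0.05,0],[0,0.001,0.068,0],[0,0.001,0.072,0],[0,0.001,0.072,0],[0,0.001,0.072,0]])

```text
clock: 18.95
position: [0.6059, -0.3466, 0.0403]
ee_rot: [-2.259, 2.182, -0.004]
force: [0.3, 0.6, 0.6]
width: 0.216
gripper_force: 24.8
```

jog_arm(moves=[[0,0,0,0],[0,0,0,0],[0,0,-0.03,0],[0,0,-0.08,0],[0,0,-0.11,0],[0,0,-0.11,0],[0,0,-0.11,0]], hand=0.03)

```text
clock: 19.82
position: [0.6047, -0.3456, 0.1482]
ee_rot: [2.259, -2.183, -0.001]
force: [0.5, -0.7, -0.5]
width: 0.326
gripper_force: 0.0
```

```bash
python3 - <<'E'
from h import *
s=arm.observe();print(s["position"],s["joints"][6],s["width"])
print(goto(.647,-.181,.11,np.radians(6)))
d=arm.get_image("wrist"); cv2.imwrite("pics/w4.png",d["color"][:,:,::-1])
E
```

```text
[ 0.60473766 -0.3456383   0.14818137] -2.453010861231384 0.32581159205604787
(array([-0.1631, -0.048 ,  0.0382]), np.float64(-0.07), 'now yaw -3.107')
```

View pics/w4.png

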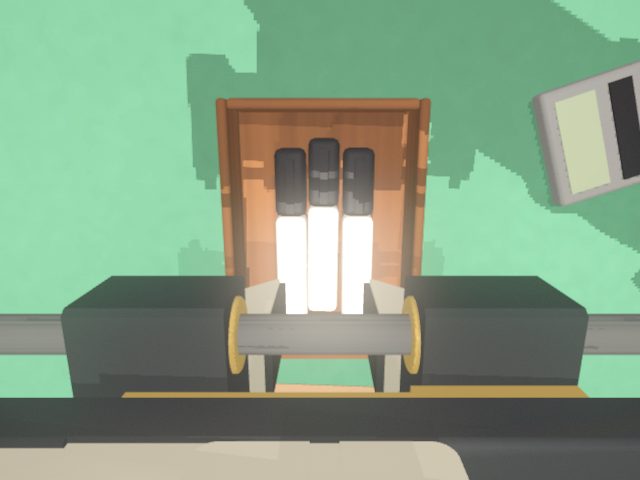

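All three markers lie in the tray (columns 290, 323, 358). Next, the stamps.

jog_arm(moves=[[-0.163,-0.048,0,-0.07],[-0.163,-0.048,0,-0.07],[-0.163,-0.048,0,-0.07],[-0.163,-0.048,0.04,-0.07],[-0.163,-0.048,0.04,-0.07],[-0.163,-0.048,0.04,-0.07],[-0.163,-0.048,0.04,-0.07]], hand=0.045)

```text
clock: 20.75
position: [0.6478, -0.1829, 0.11]
ee_rot: [-2.332, 2.104, -0.003]
force: [-0.7, 0.0, 0.5]
width: 0.49
gripper_force: 0.0
```

```bash
python3 - <<'E'
from h import *
s=arm.observe();print(s["position"],s["joints"][6],s["width"])
print(goto(.647,-.181,.033,np.radians(6)))
E
```

```text
[ 0.64779512 -0.18285385  0.10999696] -2.62838991999714 0.48958912238468844
(array([-0.002 ,  0.0007,  0.077 ]), np.float64(-0.002), 'now yaw -3.039')
```

jog_arm(moves=[[-0.002,0.001,0,-1.6],[-0.002,0.001,0,-1.6],[-0.002,0.001,0,-1.6],[-0.002,0.001,0,-1.6],[-0.002,0.001,0,-1.6],[-0.002,0.001,0,-1.6],[-0.002,0.001,0,-1.6],[-0.002,0.001,0,-1.6],[-0.002,0.001,0,-3.14],[-0.002,0.001,0,-3.14],[-0.002,0.001,0,-3.14],[-0.002,0.001,0,-3.14],[-0.002,0.001,0,-3.14],[-0.002,0.001,0,-3.14],[-0.002,0.001,0,-3.14],[-0.002,0.001,0,-3.14],[-0.002,0.001,0,-3.14],[-0.002,0.001,0,-3.14],[-0.002,0.001,0,-3.14]])

```text
clock: 23.12
position: [0.6463, -0.1802, 0.1092]
ee_rot: [2.108, 2.328, 0.0]
force: [0.2, 0.0, -0.0]
width: 0.489
gripper_force: 0.0
```

```bash
python3 - <<'E'
from h import *
s=arm.observe();print(s["position"],s["joints"][6],s["width"])
print(goto(.647,-.181,.033,np.radians(6)))
E
```

```text
[ 0.64632021 -0.18020743  0.10922875] 0.01056421386508403 0.48928541027223044
(array([-0.0008,  0.0006,  0.0762]), np.float64(-0.006), 'now yaw 0.099')
```

jog_arm(moves=[[-0.001,0.001,0.055,0],[-0.001,0.001,0.073,0],[-0.001,0.001,0.076,0],[-0.001,0.001,0.076,0]])

```text
clock: 23.62
position: [0.6481, -0.1803, 0.034]
ee_rot: [2.104, 2.332, 0.001]
force: [-0.1, 0.3, 1.5]
width: 0.49
gripper_force: 0.0
```

jog_arm(moves=[[0,0,0,0],[0,0,0,0],[0,0,0,0],[0,0,0,0],[0,0,-0.04,0],[0,0,-0.1,0],[0,0,-0.12,0],[0,0,-0.12,0],[0,0,-0.12,0]], hand=0)

```text
clock: 24.75
position: [0.6461, -0.1806, 0.1508]
ee_rot: [-2.103, -2.331, 0.003]
force: [-0.8, -0.5, -2.0]
width: 0.252
gripper_force: 25.0
```

```bash
python3 - <<'E'
from h import *
s=arm.observe();print(s["position"],s["joints"][6],s["width"])
print(goto(.606,.392,.11,np.radians(5.4)))
E
```

```text
[ 0.64611202 -0.18056132  0.15075315] 0.035263196390384326 0.25212459819517247
(array([0.5736, 0.019 , 0.041 ]), np.float64(0.009), 'now yaw 0.103')
```

jog_arm(moves=[[0.574,0.019,0,0.009],[0.574,0.019,0,0.009],[0.574,0.019,0,0.009],[0.574,0.019,0,0.009],[0.574,0.019,0,0.009],[0.574,0.019,0,0.009],[0.574,0.019,0,0.009],[0.574,0.019,0,0.009],[0.574,0.019,0,0.009],[0.574,0.019,0,0.009],[0.574,0.019,0,0.009],[0.574,0.019,0.041,0.009],[0.574,0.019,0.041,0.009],[0.574,0.019,0.041,0.009],[0.574,0.019,0.041,0.009]])

```text
clock: 26.62
position: [0.6082, 0.3924, 0.1134]
ee_rot: [2.115, 2.322, 0.003]
force: [-0.2, 0.5, -1.1]
width: 0.254
gripper_force: 25.0
```

```bash
python3 - <<'E'
from h import *
s=arm.observe();print(s["position"],s["joints"][6],s["width"])
print(goto(.606,.392,.042,np.radians(5.4)))
d=arm.get_image("wrist"); cv2.imwrite("pics/w5.png",d["color"][:,:,::-1])
E
```

```text
[0.60815245 0.39242755 0.11343113] -0.8270316326252076 0.25432206794193574
(array([-0.0003, -0.0023,  0.0714]), np.float64(-0.001), 'now yaw 0.093')
```

View pics/w5.png

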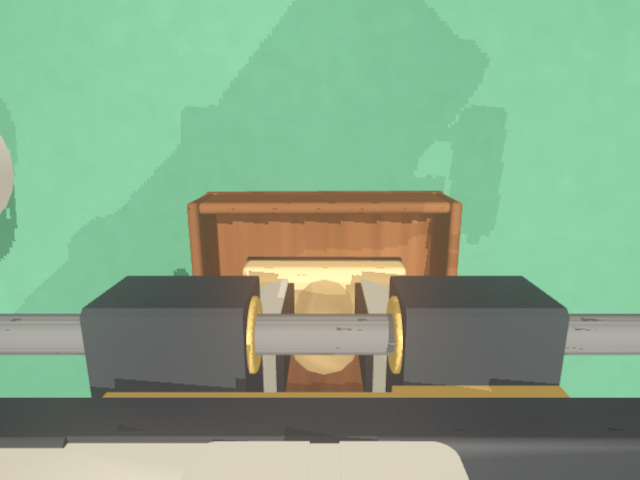

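The stamp hangs level over the box. I'll lower it.

jog_arm(moves=[[0,-0.002,0.05,0],[0,-0.002,0.067,0],[0,-0.002,0.071,0],[0,-0.002,0.071,0],[0,-0.002,0.071,0]])

```text
clock: 27.3
position: [0.606, 0.393, 0.0424]
ee_rot: [2.115, 2.323, 0.004]
force: [-0.1, 0.9, 0.2]
width: 0.257
gripper_force: 25.0
```

jog_arm(moves=[[0,0,0,0],[0,0,0,0],[0,0,0,0],[0,0,-0.03,0],[0,0,-0.08,0],[0,0,-0.11,0],[0,0,-0.11,0],[0,0,-0.11,0]], hand=0.045)

```text
clock: 28.3
position: [0.6049, 0.3918, 0.15]
ee_rot: [2.115, 2.323, -0.002]
force: [-0.1, 0.8, -1.7]
width: 0.49
gripper_force: 0.0
```

```bash
python3 - <<'E'
from h import *
s=arm.observe();print(s["position"],s["joints"][6],s["width"])
print(goto(.649,-.032,.11,np.radians(-17)))
E
```

```text
[0.60490989 0.39184149 0.14996555] -0.8136990442909764 0.48998380446762607
(array([-0.4261,  0.0042,  0.0403]), np.float64(0.391), 'now yaw 0.094')
```

jog_arm(moves=[[-0.426,0.004,0,0.391],[-0.426,0.004,0,0.391],[-0.426,0.004,0,0.391],[-0.426,0.004,0,0.391],[-0.426,0.004,0,0.391],[-0.426,0.004,0,0.391],[-0.426,0.004,0,0.391],[-0.426,0.004,0,0.391],[-0.426,0.004,0,0.391],[-0.426,0.004,0.04,0.391],[-0.426,0.004,0.04,0.391],[-0.426,0.004,0.04,0.391]])

```text
clock: 29.8
position: [0.6493, -0.0301, 0.1114]
ee_rot: [-2.524, -1.87, -0.001]
force: [0.1, 0.5, -0.2]
width: 0.492
gripper_force: 0.0
```

```bash
python3 - <<'E'
from h import *
s=arm.observe();print(s["position"],s["joints"][6],s["width"])
print(goto(.649,-.032,.033,np.radians(-17)))
E
```

```text
[ 0.64934501 -0.03008605  0.11141165] -0.567358818098594 0.4920318714532689
(array([-0.002 ,  0.0002,  0.0784]), np.float64(0.001), 'now yaw -0.295')
```

jog_arm(moves=[[-0.002,0,0.055,0],[-0.002,0,0.075,0],[-0.002,0,0.078,0],[-0.002,0,0.078,0]])

```text
clock: 30.3
position: [0.6496, -0.0331, 0.0342]
ee_rot: [2.525, 1.868, 0.002]
force: [-0.2, -0.2, 0.5]
width: 0.489
gripper_force: 0.0
```

jog_arm(moves=[[0,0,0,0],[0,0,0,0],[0,0,0,0],[0,0,0,0],[0,0,-0.04,0],[0,0,-0.1,0],[0,0,-0.12,0],[0,0,-0.12,0],[0,0,-0.12,0]], hand=0)

```text
clock: 31.42
position: [0.6476, -0.0337, 0.1511]
ee_rot: [-2.525, -1.867, 0.003]
force: [0.3, 0.2, -1.6]
width: 0.253
gripper_force: 25.0
```

```bash
python3 - <<'E'
from h import *
s=arm.observe();print(s["position"],s["joints"][6],s["width"])
print(goto(.610,.352,.11,np.radians(5.4)))
E
```

```text
[ 0.64761005 -0.03366264  0.15114136] -0.5464214859041935 0.25310735129339557
(array([ 0.3578, -0.1488,  0.0411]), np.float64(-0.391), 'now yaw -0.297')
```

jog_arm(moves=[[0.358,-0.149,0,-0.391],[0.358,-0.149,0,-0.391],[0.358,-0.149,0,-0.391],[0.358,-0.149,0,-0.391],[0.358,-0.149,0,-0.391],[0.358,-0.149,0,-0.391],[0.358,-0.149,0,-0.391],[0.358,-0.149,0,-0.391],[0.358,-0.149,0,-0.391],[0.358,-0.149,0.041,-0.391],[0.358,-0.149,0.041,-0.391],[0.358,-0.149,0.041,-0.391]])

```text
clock: 32.92
position: [0.6117, 0.3515, 0.1127]
ee_rot: [2.116, 2.321, 0.001]
force: [-0.2, 0.5, -0.7]
width: 0.258
gripper_force: 25.0
```

```bash
python3 - <<'E'
from h import *
s=arm.observe();print(s["position"],s["joints"][6],s["width"])
print(goto(.610,.352,.042,np.radians(5.4)))
E
```

```text
[0.61171126 0.35153886 0.11267885] -0.7873468216254966 0.2580538034153156
(array([ 0.0006, -0.0017,  0.0707]), np.float64(-0.002), 'now yaw 0.092')
```

jog_arm(moves=[[0,-0.002,0.05,0],[0,-0.002,0.067,0],[0,-0.002,0.07,0],[0,-0.002,0.07,0],[0,-0.002,0.07,0]])

```text
clock: 33.55
position: [0.6097, 0.3531, 0.0434]
ee_rot: [2.114, 2.323, 0.004]
force: [-0.2, 1.8, -0.4]
width: 0.253
gripper_force: 25.0
```

jog_arm(moves=[[0,0,0,0],[0,0,0,0],[0,0,0,0],[0,0,-0.03,0],[0,0,-0.08,0],[0,0,-0.11,0],[0,0,-0.11,0],[0,0,-0.11,0]], hand=0.045)

```text
clock: 34.55
position: [0.6086, 0.352, 0.151]
ee_rot: [2.115, 2.323, -0.002]
force: [-0.9, -0.6, 0.1]
width: 0.492
gripper_force: 0.0
```

```bash
python3 - <<'E'
from h import *
s=arm.observe();print(s["position"],s["joints"][6],s["width"])
print(goto(.647,.038,.11,np.radians(-7.4)))
E
```

```text
[0.60862617 0.35195714 0.15099221] -0.7725603542218188 0.49201248834601224
(array([-0.3161,  0.0088,  0.0412]), np.float64(0.223), 'now yaw 0.094')
```

jog_arm(moves=[[-0.316,0.009,0,0.223],[-0.316,0.009,0,0.223],[-0.316,0.009,0,0.223],[-0.316,0.009,0,0.223],[-0.316,0.009,0,0.223],[-0.316,0.009,0,0.223],[-0.316,0.009,0,0.223],[-0.316,0.009,0.041,0.223],[-0.316,0.009,0.041,0.223],[-0.316,0.009,0.041,0.223]])

```text
clock: 35.8
position: [0.6476, 0.0403, 0.1114]
ee_rot: [-2.358, -2.076, -0.001]
force: [0.2, 0.1, -0.1]
width: 0.491
gripper_force: 0.0
```

```bash
python3 - <<'E'
from h import *
s=arm.observe();print(s["position"],s["joints"][6],s["width"])
print(goto(.647,.038,.033,np.radians(-7.4)))
E
```

```text
[0.64755751 0.04033322 0.11143083] -0.5364630414880082 0.49086298086946284
(array([-0.0024, -0.0003,  0.0784]), np.float64(0.002), 'now yaw -0.127')
```

jog_arm(moves=[[-0.002,0,0.055,0],[-0.002,0,0.075,0],[-0.002,0,0.078,0],[-0.002,0,0.078,0]])

```text
clock: 36.3
position: [0.6482, 0.0372, 0.0342]
ee_rot: [2.359, 2.073, 0.003]
force: [-0.2, 0.4, 0.3]
width: 0.49
gripper_force: 0.0
```

jog_arm(moves=[[0,0,0,0],[0,0,0,0],[0,0,0,0],[0,0,0,0],[0,0,-0.04,0],[0,0,-0.1,0],[0,0,-0.12,0],[0,0,-0.12,0],[0,0,-0.12,0]], hand=0)

```text
clock: 37.42
position: [0.6464, 0.0362, 0.1512]
ee_rot: [-2.359, -2.073, 0.003]
force: [-0.2, 0.6, -0.2]
width: 0.255
gripper_force: 25.0
```

```bash
python3 - <<'E'
from h import *
s=arm.observe();print(s["position"],s["joints"][6],s["width"])
print(goto(.614,.312,.11,np.radians(5.4)))
E
```

```text
[0.64636118 0.03623491 0.15117195] -0.5135625762066133 0.2552667249343919
(array([ 0.2693, -0.0675,  0.0411]), np.float64(-0.223), 'now yaw -0.129')
```

jog_arm(moves=[[0.269,-0.067,0,-0.223],[0.269,-0.067,0,-0.223],[0.269,-0.067,0,-0.223],[0.269,-0.067,0,-0.223],[0.269,-0.067,0,-0.223],[0.269,-0.067,0,-0.223],[0.269,-0.067,0,-0.223],[0.269,-0.067,0.041,-0.223],[0.269,-0.067,0.041,-0.223],[0.269,-0.067,0.041,-0.223]])

```text
clock: 38.67
position: [0.6161, 0.311, 0.1124]
ee_rot: [2.116, 2.321, 0.0]
force: [0.1, 0.8, -0.4]
width: 0.257
gripper_force: 25.0
```

```bash
python3 - <<'E'
from h import *
s=arm.observe();print(s["position"],s["joints"][6],s["width"])
print(goto(.614,.312,.042,np.radians(5.4)))
E
```

```text
[0.61609312 0.31101098 0.11243698] -0.7425617485009853 0.2568073421651184
(array([ 0.0012, -0.002 ,  0.0704]), np.float64(-0.002), 'now yaw 0.092')
```

Lower and release, retreat high, then move clear of the coasters' view.

jog_arm(moves=[[0.001,-0.002,0.05,0],[0.001,-0.002,0.067,0],[0.001,-0.002,0.07,0],[0.001,-0.002,0.07,0],[0.001,-0.002,0.07,0]])

```text
clock: 39.3
position: [0.6142, 0.3134, 0.0434]
ee_rot: [2.114, 2.323, 0.004]
force: [0.3, -0.5, -0.5]
width: 0.257
gripper_force: 25.0
```

jog_arm(moves=[[0,0,0,0],[0,0,0,0],[0,0,0,0],[0,0,-0.03,0],[0,0,-0.08,0],[0,0,-0.13,0],[0,0,-0.16,0],[0,0,-0.16,0]], hand=0.045)

```text
clock: 40.3
position: [0.6144, 0.3139, 0.205]
ee_rot: [2.114, 2.322, 0.008]
force: [-0.2, -0.5, -1.1]
width: 0.491
gripper_force: 0.0
```

```bash
python3 - <<'E'
from see import *
d,m=see()
cv2.imwrite("pics/t1.png",cv2.resize(d["color"][140:310,110:550,::-1],None,fx=1.8,fy=1.8))
s=arm.observe();print(s["position"],s["joints"][6],s["width"])
E
```

```text
coaster [0.375, 0.461, 0.069, 0.046, 7.971] (107, 291, 23, 33)
coaster [0.442, 0.022, 0.085, 0.037, 72.234] (297, 265, 38, 29)
coaster [0.505, 0.195, 0.088, 0.055, -13.637] (228, 231, 29, 42)
white [0.374, 0.448, 0.092, 0.088, 2.076] (102, 287, 41, 44)
white [0.581, -0.323, 0.071, 0.02, -89.59] (461, 212, 34, 10)
white [0.615, -0.324, 0.078, 0.04, -89.596] (460, 192, 37, 19)
stamp [0.636, 0.317, 0.029, 0.022, -89.634] (179, 185, 14, 11)
black [0.349, -0.443, 0.056, 0.008, -69.849] (523, 320, 26, 11)
black [0.371, -0.434, 0.056, 0.008, -68.959] (519, 309, 26, 12)
black [0.394, -0.426, 0.056, 0.009, -67.731] (515, 298, 25, 12)
black [0.416, -0.418, 0.056, 0.009, -67.723] (511, 288, 25, 12)
black [0.395, 0.235, 0.18, 0.091, 40.832] (180, 262, 80, 80)
black [0.513, 0.322, 0.256, 0.087, -56.894] (135, 212, 107, 81)
black [0.605, -0.384, 0.057, 0.045, 0.427] (495, 193, 22, 27)
black [0.717, 0.374, 0.041, 0.031, 11.735] (154, 145, 15, 19)
outline [0.376, 0.434, 0.084, 0.043, -3.036] (120, 288, 21, 39)
outline [0.606, -0.329, 0.079, 0.065, -89.567] (460, 192, 37, 30)
outline [0.634, -0.133, 0.115, 0.114, 89.834] (363, 168, 53, 52)
outline [0.635, 0.003, 0.116, 0.115, -89.669] (302, 167, 53, 52)
[0.61370677 0.31314729 0.20278841] -0.7053765143482729 0.4920322744426704
```

View pics/t1.png

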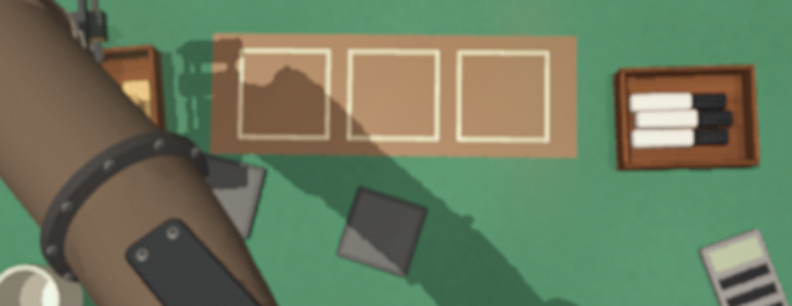

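The view shows the runner empty, the three markers in the tray (columns 630–730) and the coasters in place. Next I'll push coaster A from its +y face.

```bash
cat > co.py <<'E'
from h import *
def hmap(d):
    Z=d["z_map"];v,u=np.mgrid[:480,:640]; M=R.from_rotvec(d["rvec"]).as_matrix()
    return (np.dstack([(u-d["cx"])/d["fx"],(v-d["cy"])/d["fy"],np.ones_like(u)])*Z[...,None]-np.array(d["tvec"]))@M
def coasters(d):
    P=hmap(d); x,y,h=P[...,0],P[...,1],P[...,2]
    m=(h>.005)&(h<.025)&(x>.36)&(x<.76)&(y>-.26)&(y<.27)
    for c in blobs(m,150): print("coaster",fit(d,c,.012).tolist())
E
python3 - <<'E'
from co import *
coasters(arm.get_image("top")); print(goto(.487,.081,.1,np.radians(-17.7)))
E
```

```text
coaster [0.465, 0.013, 0.094, 0.092, -17.715]
coaster [0.509, 0.202, 0.095, 0.077, -11.23]
(array([-0.2187, -0.1473,  0.1015]), np.float64(0.403), 'now yaw 0.094')
```

jog_arm(moves=[[-0.219,-0.147,0,0.403],[-0.219,-0.147,0,0.403],[-0.219,-0.147,0,0.403],[-0.219,-0.147,0,0.403],[-0.219,-0.147,0,0.403],[-0.219,-0.147,0,0.403],[-0.219,-0.147,0.1,0.403],[-0.219,-0.147,0.1,0.403],[-0.219,-0.147,0.1,0.403],[-0.219,-0.147,0.1,0.403],[-0.219,-0.147,0.1,0.403]], hand=0.04)

```text
clock: 41.78
position: [0.4888, 0.0818, 0.1033]
ee_rot: [2.536, 1.853, 0.004]
force: [-0.6, 0.2, -0.1]
width: 0.436
gripper_force: 0.0
```

```bash
python3 - <<'E'
from co import *
d=arm.get_image("wrist"); cv2.imwrite("pics/w6.png",d["color"][:,:,::-1])
s=arm.observe();print(s["position"],s["joints"].round(2),s["width"])
print(goto(.487,.081,.016,np.radians(-17.7)))
E
```

```text
[0.48866822 0.08155482 0.10316672] [ 0.06  0.43 -0.44  2.01  0.27  0.75 -0.84] 0.43282292514321463
(array([-0.0011, -0.0016,  0.0872]), np.float64(0.0), 'now yaw -0.309')
```

View pics/w6.png

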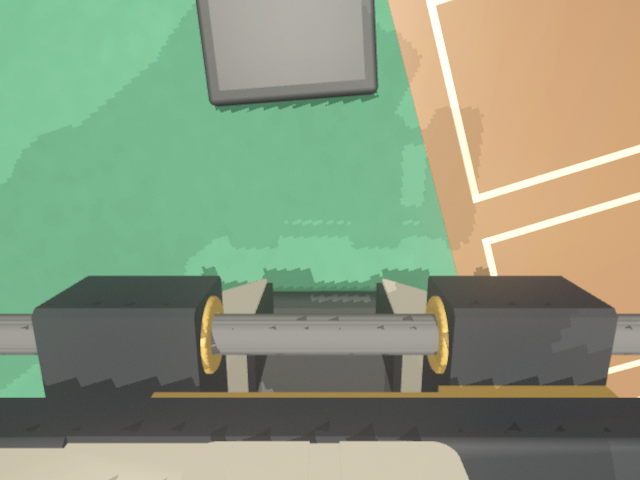

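The wrist view shows coaster B's near edge at rows 100–90 and coaster A's +y edge at row 293 between the fingers. I'll check that edge in world coordinates.

```bash
python3 - <<'E'
from co import *
d=arm.get_image("wrist"); p=ray(d,[(280,293),(370,293),(213,103),(376,93)],.012).round(4); print(p)
for a,b in((p[0],p[1]),(p[2],p[3])): print(np.degrees(np.arctan2(*(b-a)[:2][::-1])))
E
```

```text
[[0.458  0.0653 0.012 ]
 [0.5079 0.0493 0.012 ]
 [0.4593 0.1756 0.012 ]
 [0.5418 0.1545 0.012 ]]
-17.77799522988582
-14.34630019939441
```

jog_arm(moves=[[-0.001,-0.001,0.05,0],[-0.001,-0.001,0.08,0],[-0.001,-0.001,0.087,0],[-0.001,-0.001,0.087,0],[-0.001,-0.001,0.087,0]])

```text
clock: 42.5
position: [0.4873, 0.0806, 0.016]
ee_rot: [2.536, 1.852, 0.003]
force: [0.5, 1.1, 0.5]
width: 0.437
gripper_force: 0.0
```

jog_arm(moves=[[-0.004,0,0,0],[-0.008,0,0,0],[-0.011,0,0,0],[-0.013,0,0,0],[-0.015,-0.001,0,-0.03],[-0.0165,-0.002,0,-0.06],[-0.018,-0.003,0,-0.09],[-0.019,-0.004,0,-0.12],[-0.0205,-0.005,0,-0.155],[-0.022,-0.006,0,-0.19],[-0.0235,-0.007,0,-0.22],[-0.025,-0.008,0,-0.25],[-0.0265,-0.009,0,-0.28],[-0.028,-0.009,0,-0.309],[-0.028,-0.009,0,-0.309],[-0.028,-0.009,0,-0.309]])

```text
clock: 44.5
position: [0.4692, 0.0561, 0.0147]
ee_rot: [2.222, 2.221, -0.001]
force: [0.3, -0.0, -0.4]
width: 0.441
gripper_force: 0.0
```

```bash
python3 - <<'E'
from co import *
s=arm.observe();print(s["position"],s["force"])
d=arm.get_image("wrist"); cv2.imwrite("pics/w7.png",d["color"][:,:,::-1])
d=arm.get_image("top"); coasters(d)
E
```

```text
[0.46917402 0.0561353  0.01467238] [ 0.32273752 -0.01693672 -0.35946155]
coaster [0.478, -0.021, 0.07, 0.057, 0.355]
coaster [0.51, 0.21, 0.093, 0.093, 74.692]
```

jog_arm(moves=[[0.008,0,0,0],[0.015,0,-0.02,0],[0.015,0,-0.09,0],[0.0,-0.075,-0.09,-1.571],[-0.053,-0.075,-0.09,-1.571],[-0.053,-0.075,-0.09,-1.571],[-0.053,-0.075,-0.09,-1.571],[-0.053,-0.075,-0.09,-1.571],[-0.053,-0.075,-0.09,-1.571],[-0.053,-0.075,-0.09,-1.571],[-0.053,-0.075,-0.09,-1.571],[-0.053,-0.075,-0.09,-1.571],[-0.053,-0.075,-0.09,-1.571],[-0.053,-0.075,-0.09,-1.571],[-0.053,-0.075,-0.09,-1.571]])

```text
clock: 46.48
position: [0.3942, 0.0035, 0.1048]
ee_rot: [0.001, 3.141, -0.0]
force: [-0.6, -0.5, -0.4]
width: 0.435
gripper_force: 0.0
```

```bash
python3 - <<'E'
from co import *
s=arm.observe();print(s["position"],s["joints"].round(2))
d=arm.get_image("top"); coasters(d); print(goto(.39,.003,.016,np.pi/2))
cv2.imwrite("pics/t2.png",cv2.resize(d["color"][140:340,110:550,::-1],None,fx=1.8,fy=1.8))
E
```

```text
[0.39419125 0.00349918 0.10476976] [ 0.64  0.42 -0.98  2.21  0.52  0.76  0.89]
coaster [0.479, -0.003, 0.092, 0.068, 84.877]
coaster [0.508, 0.21, 0.094, 0.092, -14.553]
(array([ 0.0042, -0.0005,  0.0888]), np.float64(-0.001), 'now yaw 1.570')
```

View pics/t2.png

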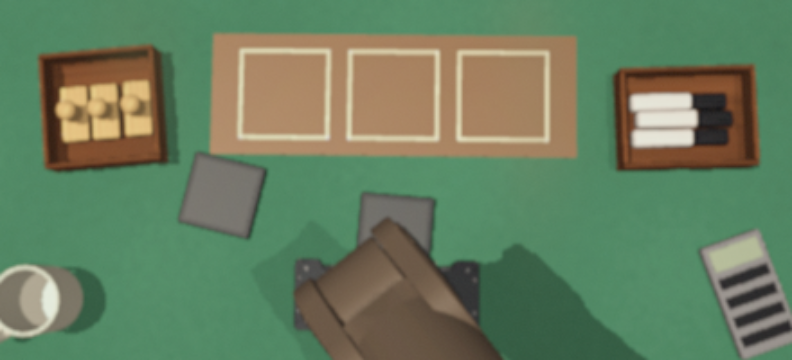

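Stamps and markers are all in place. Coaster A is now slightly turned at (397,225) in the crop and B is at (222,195). I'll push A along +x.

jog_arm(moves=[[0.004,-0.007,0.05,0],[0.004,-0.007,0.08,0],[0.004,-0.007,0.089,0],[0.004,-0.007,0.089,0],[0.004,-0.007,0.089,0]])

```text
clock: 47.15
position: [0.391, -0.0034, 0.0166]
ee_rot: [-0.0, 3.14, -0.0]
force: [0.3, 0.5, 0.1]
width: 0.435
gripper_force: 0.0
```

jog_arm(moves=[[-0.004,0,0,0],[-0.008,0,0,0],[-0.011,0,0,0],[-0.013,0,0,0],[-0.015,0,0,0],[-0.017,0,0,0],[-0.019,0,0,0],[-0.021,0,0,0],[-0.023,0,0,0],[-0.025,0,0,0],[-0.028,0,0,0],[-0.032,0,0,0],[-0.036,0.001,0,0],[-0.041,0.001,0,0],[-0.046,0.001,0,0],[-0.052,0.001,0,0],[-0.058,0.001,0,0],[-0.064,0.001,0,0],[-0.07,0.001,0,0],[-0.076,0.002,0,0]])

```text
clock: 49.65
position: [0.4665, -0.0017, 0.0157]
ee_rot: [-0.0, -3.141, 0.0]
force: [-1.3, 0.4, 0.8]
width: 0.435
gripper_force: 0.8
```

jog_arm(moves=[[-0.006,0,0,0],[-0.012,0,0,0],[-0.018,0.001,0,0],[-0.024,0.001,0,0],[-0.03,0.001,0,0],[-0.036,0.002,0,0],[-0.042,0.002,0,0],[-0.048,0.002,0,0],[-0.054,0.003,0,0],[-0.06,0.003,0,0],[-0.066,0.003,0,0],[-0.072,0.004,0,0],[-0.078,0.004,0,0],[-0.084,0.004,0,0],[-0.089,0.004,0,0],[-0.093,0.004,0,0],[-0.096,0.004,0,0],[-0.098,0.004,0,0],[-0.099,0.004,0,0],[-0.1,0.004,0,0]])

```text
clock: 52.15
position: [0.5661, 0.0024, 0.0157]
ee_rot: [0.0, -3.141, 0.0]
force: [-1.7, 0.4, -0.0]
width: 0.44
gripper_force: 0.7
```

```bash
python3 - <<'E'
from co import *
s=arm.observe();print(s["position"],s["joints"].round(2),s["force"])
d=arm.get_image("top"); coasters(d)
cv2.imwrite("pics/t3.png",cv2.resize(d["color"][140:340,110:550,::-1],None,fx=1.8,fy=1.8))
E
```

```text
[0.56611923 0.0023927  0.01570632] [ 0.42  0.75 -0.77  1.88  0.72  0.81  0.84] [-1.69432059  0.3808366  -0.02827843]
coaster [0.51, 0.209, 0.095, 0.093, 77.926]
```

View pics/t3.png

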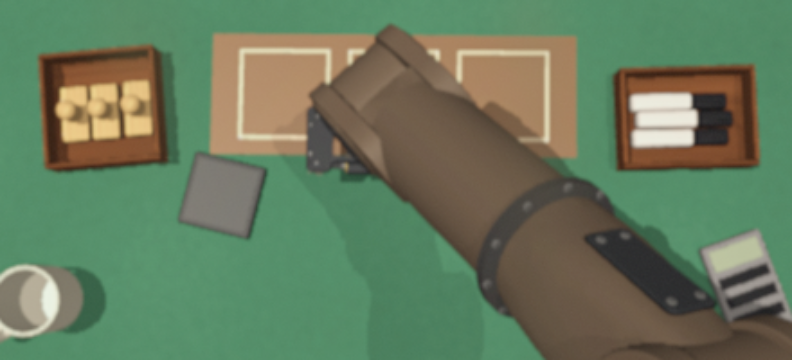

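The arm hides coaster A from the top camera, so I'll measure with the scene camera.

```bash
python3 - <<'E'
from co import *
d=arm.get_image("scene"); P=hmap(d); m,hs=masks(d)
x,y,h=[P[...,i] for i in range(3)]
print(np.median(h[(abs(x-.7)<.05)&(abs(y)<.1)]))
roi=(x>.5)&(x<.78)&(y>-.15)&(y<.12)
for lo in(.005,.007):
  for c in blobs(roi&(h>lo)&(h<.022),100): print(lo,fit(d,c,.012).tolist(),cv2.boundingRect(c))
cv2.imwrite("pics/s2.png",cv2.resize(d["color"][180:400,150:430,::-1],None,fx=2.5,fy=2.5))
E
```

```text
0.0010856719253327274
0.005 [0.624, 0.011, 0.094, 0.09, -89.951] (238, 251, 56, 48)
0.007 [0.623, 0.011, 0.094, 0.09, 89.965] (238, 251, 56, 47)
```

View pics/s2.png

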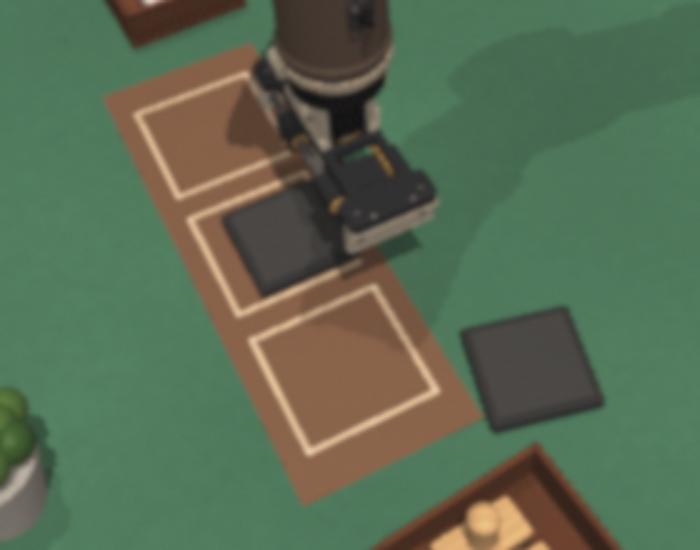

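The scene view shows A straight in the middle outline, short in x by about 13 mm and slightly toward +y. I'll finish the push with a small −y drift and back off to look.

jog_arm(moves=[[-0.003,0,0,0],[-0.006,-0.001,0,0],[-0.009,-0.002,0,0],[-0.011,-0.003,0,0],[-0.013,-0.004,0,0],[-0.014,-0.004,0,0],[-0.014,-0.004,0,0],[-0.014,-0.004,0,0]])

```text
clock: 53.25
position: [0.5803, -0.0017, 0.0158]
ee_rot: [-0.0, 3.141, -0.0]
force: [-0.1, 0.7, 1.3]
width: 0.433
gripper_force: 0.1
```

jog_arm(moves=[[0.01,0,0,0],[0.02,0,0,0],[0.03,0,-0.03,0],[0.08,0,-0.09,0],[0.14,0,-0.1,0],[0.2,0.02,-0.1,0],[0.2,0.1,-0.1,0],[0.2,0.15,-0.1,0],[0.2,0.2,-0.1,0],[0.2,0.2,-0.1,0]])

```text
clock: 54.5
position: [0.3788, 0.2039, 0.1165]
ee_rot: [-0.014, 3.14, 0.005]
force: [0.5, -0.4, -0.3]
width: 0.44
gripper_force: 0.0
```

```bash
python3 - <<'E'
from co import *
s=arm.observe();print(s["position"],s["joints"].round(2))
d=arm.get_image("top"); coasters(d); m,_=masks(d)
for k,z,a in(("coaster",.012,200),("outline",0,200)):
  for c in blobs(m[k],a,3 if k=="outline" else 0): print(k,fit(d,c,z).tolist())
cv2.imwrite("pics/t4.png",cv2.resize(d["color"][140:340,110:550,::-1],None,fx=1.8,fy=1.8))
E
```

```text
[0.3788037  0.20391863 0.11646938] [ 0.14  0.45 -0.97  2.12  0.52  0.82  0.44]
coaster [0.508, 0.209, 0.094, 0.093, -12.63]
coaster [0.635, 0.006, 0.097, 0.093, -1.333]
coaster [0.35, -0.448, 0.069, 0.022, -63.919]
coaster [0.509, 0.211, 0.087, 0.086, -13.538]
coaster [0.635, 0.005, 0.084, 0.082, -89.596]
coaster [1.013, -0.093, 0.386, 0.121, 89.848]
outline [0.051, -0.621, 0.052, 0.045, -88.931]
outline [0.214, -0.587, 0.134, 0.076, 11.977]
outline [0.376, 0.437, 0.083, 0.037, -3.564]
outline [0.606, -0.329, 0.079, 0.065, -89.567]
outline [0.634, -0.133, 0.115, 0.114, 89.834]
outline [0.635, 0.003, 0.116, 0.115, -89.669]
outline [0.634, 0.138, 0.116, 0.115, -89.707]
```

View pics/t4.png

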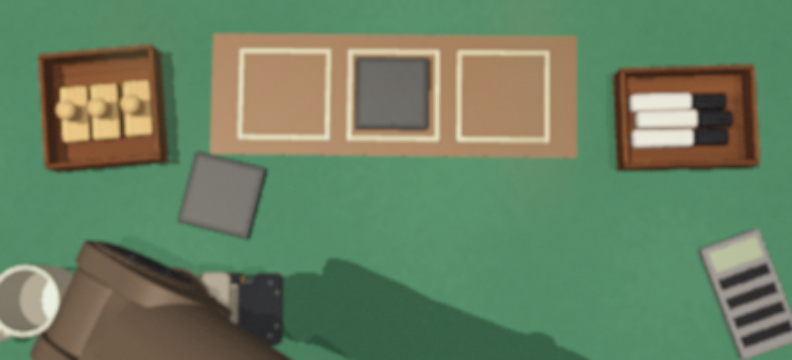

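Coaster A is centred in the middle outline at (635, 5) mm, against a target of (635, 3) mm. Next is coaster B at (509, 210) mm, −13.5°. I'll start on the −x part of its +y face to stay clear of the box.

```bash
python3 - <<'E'
from co import *
print(goto(.497,.285,.116,np.radians(-13.5)))
E
```

```text
(array([-1.186e-01,  8.380e-02, -1.000e-04]), np.float64(-1.329), 'now yaw 1.577')
```

jog_arm(moves=[[-0.119,0.084,0,-1.329],[-0.119,0.084,0,-1.329],[-0.119,0.084,0,-1.329],[-0.119,0.084,0,-1.329],[-0.119,0.084,0,-1.329],[-0.119,0.084,0,-1.329],[-0.119,0.084,0,-1.329],[-0.119,0.084,0,-1.329],[-0.119,0.084,0,-1.329],[-0.119,0.084,0,-1.329],[-0.119,0.084,0,-1.329]], hand=0.022)

```text
clock: 55.92
position: [0.4991, 0.2823, 0.1158]
ee_rot: [-1.936, 2.474, -0.001]
force: [-0.7, 1.0, 0.5]
width: 0.238
gripper_force: 0.0
```

```bash
python3 - <<'E'
from co import *
s=arm.observe();print(s["position"],s["joints"].round(2),s["width"])
print(goto(.497,.285,.017,np.radians(-13.5)))
d=arm.get_image("wrist")
P=hmap(d);x,y,h=[P[...,i] for i in range(3)]
for c in blobs((h>.005)&(h<.02)&(y>.1)&(y<.27)&(x<.58),300):print(fit(d,c,.012).tolist(),cv2.boundingRect(c))
coasters(arm.get_image("top"))
E
```

```text
[0.4991209  0.28234597 0.11582861] [ 0.13  0.79 -1.18  1.78  0.81  1.15  1.58] 0.23830073707935154
(array([-0.0021,  0.0027,  0.0988]), np.float64(-0.007), 'now yaw 2.899')
[0.51, 0.21, 0.088, 0.088, 76.565] (192, 42, 165, 166)
coaster [0.636, 0.005, 0.094, 0.088, 0.41]
```

jog_arm(moves=[[-0.002,0.003,0.05,0],[-0.002,0.003,0.085,0],[-0.002,0.003,0.098,0],[-0.002,0.003,0.098,0],[-0.002,0.003,0.098,0]])

```text
clock: 56.65
position: [0.4973, 0.2859, 0.0191]
ee_rot: [-1.936, 2.472, 0.0]
force: [-0.9, 0.0, -0.2]
width: 0.238
gripper_force: 0.0
```

jog_arm(moves=[[0.004,0,0,0],[0.008,0,0,0],[0.011,0,0,0],[0.013,0,0,0],[0.015,0,0,0],[0.017,0,0,0],[0.019,0,0,-0.02],[0.021,0,0,-0.04],[0.023,0,0,-0.06],[0.025,0,0,-0.08],[0.027,0,0,-0.1],[0.029,0,0,-0.12],[0.031,0,0,-0.14],[0.033,0,0,-0.16],[0.035,0,0,-0.18],[0.035,0,0,-0.18],[0.028,0,0,-0.18],[0.026,0,0,-0.18]])

```text
clock: 58.9
position: [0.4907, 0.2604, 0.0178]
ee_rot: [-2.152, 2.289, -0.0]
force: [-1.0, -0.2, 0.5]
width: 0.239
gripper_force: 0.0
```

```bash
python3 - <<'E'
from co import *
s=arm.observe();print(s["position"],s["joints"].round(2),s["width"])
for n in("wrist","scene","top"):
  d=arm.get_image(n);P=hmap(d);x,y,h=[P[...,i] for i in range(3)]
  for c in blobs((h>.005)&(h<.02)&(y>.1)&(y<.28)&(x<.6)&(x>.4),150):print(n,fit(d,c,.012).tolist(),cv2.boundingRect(c))
print(goto(.515,.262,.017,0))
E
```

```text
[0.49070757 0.26044445 0.01777164] [ 0.12  0.91 -1.1   1.89  0.98  1.01  1.65] 0.2392148677206599
wrist [0.477, 0.253, 0.016, 0.01, 33.362] (353, 280, 33, 34)
wrist [0.505, 0.251, 0.016, 0.01, -40.928] (264, 280, 33, 34)
wrist [0.514, 0.194, 0.088, 0.084, -4.005] (103, 0, 277, 257)
scene [0.522, 0.195, 0.092, 0.078, 85.958] (325, 297, 36, 52)
(array([-0.0034, -0.0243,  0.0007]), np.float64(-0.061), 'now yaw 3.080')
```

jog_arm(moves=[[0.003,-0.008,0,-0.02],[0.006,-0.016,0,-0.04],[0.008,-0.022,0,-0.06],[0.01,-0.024,0,-0.061],[0.012,-0.024,0,-0.061],[0.014,-0.024,0,-0.061],[0.016,-0.024,0,-0.061],[0.018,-0.024,0,-0.061],[0.021,-0.024,0,-0.061],[0.024,-0.024,0,-0.061],[0.027,-0.024,0,-0.061],[0.03,-0.024,0,-0.061]])

```text
clock: 60.55
position: [0.5127, 0.2282, 0.0178]
ee_rot: [-2.221, 2.222, -0.0]
force: [-0.6, 1.6, -0.9]
width: 0.239
gripper_force: 0.6
```

jog_arm(moves=[[-0.003,0,0,0],[-0.003,0,0,0],[0,0,0,0],[0.002,0,0,0],[0.004,0,0,0],[0.007,0,0,0],[0.01,0,0,0],[0.013,0,0,0],[0.016,0,0,0],[0.019,0,0,0],[0.022,0,0,0],[0.025,0,0,0],[0.028,0,0,0],[0.031,0,0,0],[0.033,0,0,0],[0.035,0,0,0],[0.036,0,0,0],[0.036,0,0,0]], hand=0.04)

```text
clock: 62.8
position: [0.5126, 0.1922, 0.0177]
ee_rot: [2.22, -2.222, 0.0]
force: [0.8, -0.0, 0.8]
width: 0.432
gripper_force: 0.2
```

```bash
python3 - <<'E'
from co import *
s=arm.observe();print(s["position"],s["joints"].round(2),s["width"])
for n in("wrist","scene","top"):
  d=arm.get_image(n);P=hmap(d);x,y,h=[P[...,i] for i in range(3)]
  for c in blobs((h>.005)&(h<.02)&(y>.06)&(y<.28)&(x<.6)&(x>.4),150):print(n,fit(d,c,.012).tolist(),cv2.boundingRect(c))
print(goto(.514,.1925,.017,0))
E
```

```text
[0.51258465 0.19219512 0.01769151] [ 0.26  0.91 -1.12  1.91  0.99  1.02  1.82] 0.43241826948438394
wrist [0.518, 0.142, 0.1, 0.087, 89.932] (177, 22, 272, 292)
(array([-0.0003, -0.0015,  0.0007]), np.float64(-0.001), 'now yaw 3.141')
```

jog_arm(moves=[[-0.008,0,0,0],[-0.015,0,-0.02,0],[-0.015,0,-0.09,0],[-0.015,0.07,-0.1,1.571],[0.054,0.07,-0.1,1.571],[0.054,0.07,-0.1,1.571],[0.054,0.07,-0.1,1.571],[0.054,0.07,-0.1,1.571],[0.054,0.07,-0.1,1.571],[0.054,0.07,-0.1,1.571],[0.054,0.07,-0.1,1.571],[0.054,0.07,-0.1,1.571],[0.054,0.07,-0.1,1.571],[0.054,0.07,-0.1,1.571]])

```text
clock: 64.7
position: [0.4425, 0.1391, 0.1183]
ee_rot: [-0.003, 3.141, 0.0]
force: [0.8, -0.4, -0.1]
width: 0.435
gripper_force: 0.0
```

```bash
python3 - <<'E'
from co import *
s=arm.observe();print(s["position"],s["joints"].round(2),s["width"])
for n in("scene","top","wrist"):
  d=arm.get_image(n);P=hmap(d);x,y,h=[P[...,i] for i in range(3)]
  for c in blobs((h>.005)&(h<.02)&(y>-.06)&(y<.28)&(x<.72)&(x>.4),150):print(n,fit(d,c,.012).tolist(),cv2.boundingRect(c))
print(goto(.44,.137,.017,np.pi/2))
E
```

```text
[0.44254745 0.13905858 0.11829914] [ 0.28  0.49 -0.92  2.04  0.52  0.86  0.64] 0.43526097537161323
scene [0.518, 0.139, 0.093, 0.092, -89.842] (310, 275, 60, 52)
scene [0.637, 0.006, 0.097, 0.09, -89.957] (231, 252, 56, 48)
top [0.524, 0.136, 0.093, 0.078, 85.792] (246, 222, 42, 39)
top [0.636, 0.004, 0.095, 0.094, -89.59] (306, 170, 44, 43)
wrist [0.53, 0.137, 0.085, 0.027, 89.996] (258, 355, 131, 38)
wrist [0.479, 0.138, 0.064, 0.017, 89.993] (273, 287, 104, 27)
(array([ 0.0025, -0.0016,  0.1008]), np.float64(0.0), 'now yaw 1.571')
```

jog_arm(moves=[[0.002,-0.001,0.05,0],[0.002,-0.001,0.085,0],[0.002,-0.001,0.101,0],[0.002,-0.001,0.101,0],[0.002,-0.001,0.101,0]])

```text
clock: 65.47
position: [0.4412, 0.138, 0.0177]
ee_rot: [0.001, 3.14, 0.001]
force: [-0.2, -0.9, -0.1]
width: 0.432
gripper_force: 0.0
```

jog_arm(moves=[[-0.004,0,0,0],[-0.008,0,0,0],[-0.012,0,0,0],[-0.015,0,0,0],[-0.017,0,0,0],[-0.019,0,0,0],[-0.021,0,0,0],[-0.023,0,0,0],[-0.025,0,0,0],[-0.027,0,0,0],[-0.03,0,0,0],[-0.034,0,0,0],[-0.039,0,0,0],[-0.044,0,0,0],[-0.05,0,0,0],[-0.056,0,0,0],[-0.062,0,0,0],[-0.068,0,0,0],[-0.074,0,0,0],[-0.08,0,0,0]])

```text
clock: 67.97
position: [0.5209, 0.1374, 0.0167]
ee_rot: [-0.001, -3.142, 0.0]
force: [-0.7, -0.2, -0.5]
width: 0.433
gripper_force: 0.6
```

jog_arm(moves=[[-0.006,0,0,0],[-0.012,0,0,0],[-0.018,0,0,0],[-0.024,0,0,0],[-0.03,0,0,0],[-0.036,0,0,0],[-0.041,0,0,0],[-0.045,0,0,0],[-0.048,0,0,0],[-0.05,0,0,0],[-0.051,0,0,0],[-0.051,0,0,0]])

```text
clock: 69.47
position: [0.5716, 0.1374, 0.0167]
ee_rot: [0.001, 3.141, 0.0]
force: [-1.5, 0.5, -0.6]
width: 0.433
gripper_force: 0.4
```

```bash
python3 - <<'E'
from co import *
s=arm.observe();print(s["position"],s["joints"].round(2),s["width"])
for n in("scene",):
  d=arm.get_image(n);P=hmap(d);x,y,h=[P[...,i] for i in range(3)]
  for c in blobs((h>.005)&(h<.02)&(y>-.06)&(y<.28)&(x<.72)&(x>.5),150):print(n,fit(d,c,.012).tolist(),cv2.boundingRect(c))
E
```

```text
[0.57162308 0.13736474 0.01672518] [ 0.17  0.77 -0.75  1.82  0.7   0.83  0.64] 0.433203703305384
scene [0.628, 0.139, 0.093, 0.09, 89.689] (260, 296, 59, 55)
scene [0.637, 0.007, 0.094, 0.09, -89.957] (231, 252, 56, 48)
```

Finish with 8 mm more, then retreat and look.

jog_arm(moves=[[-0.003,0,0,0],[-0.005,0,0,0],[-0.007,0,0,0],[-0.008,0,0,0],[-0.008,0,0,0],[-0.008,0,0,0],[0.004,0,0,0],[0.015,0,-0.01,0],[0.03,0,-0.06,0],[0.08,0,-0.12,0],[0.14,0,-0.12,0],[0.18,0.04,-0.12,0],[0.18,0.04,-0.12,0],[0.18,0.04,-0.12,0]])

```text
clock: 71.28
position: [0.3916, 0.1773, 0.1372]
ee_rot: [-0.0, 3.14, -0.001]
force: [0.7, 0.1, -0.8]
width: 0.437
gripper_force: 0.0
```

```bash
python3 - <<'E'
from co import *
s=arm.observe();print(s["position"],s["clock"])
d=arm.get_image("top"); coasters(d); m,_=masks(d)
for k,z,a in(("coaster",.012,200),("outline",0,200)):
  for c in blobs(m[k],a,3 if k=="outline" else 0):
    f=fit(d,c,z)
    if .55<f[0]<.7: print(k,f.tolist())
P=hmap(d);x,y,h=[P[...,i] for i in range(3)]
print("tray hmax",h[(abs(x-.605)<.045)&(abs(y+.346)<.065)&(h<.2)].max(),"box",h[(abs(x-.61)<.05)&(abs(y-.352)<.05)&(h<.2)].max())
cv2.imwrite("pics/t5.png",cv2.resize(d["color"][140:340,110:550,::-1],None,fx=1.8,fy=1.8))
E
```

```text
[0.39161013 0.17730368 0.13715486] 71.275
coaster [0.633, 0.135, 0.099, 0.093, 1.208]
coaster [0.637, 0.004, 0.096, 0.09, 0.41]
coaster [0.635, 0.005, 0.084, 0.082, -89.604]
coaster [0.634, 0.137, 0.084, 0.083, -89.596]
outline [0.606, -0.329, 0.079, 0.065, -89.567]
outline [0.634, -0.133, 0.115, 0.114, 89.834]
outline [0.635, 0.003, 0.116, 0.115, -89.669]
outline [0.634, 0.138, 0.115, 0.115, -89.707]
tray hmax 0.0312965922009873 box 0.06739629326130404
```

View pics/t5.png

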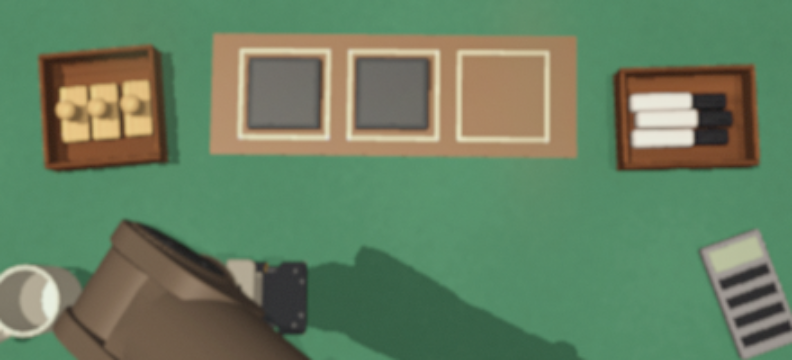

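Both coasters are centred in adjacent outlines, at crop positions (285,93) and (392,93). The three stamps are in the box and the three markers in the tray, and the arm is clear. I'm handing the job in.

```bash
python3 -c "
from cell import arm
print(arm.sign_off())"
```

```text
the job is handed in; nothing more can be done
None
```

The job is handed in: both coasters are straight and about 2 mm or less from the centres of the left and middle outlines, the three markers are in the tray, the three stamps are in the box, and the arm never touched the mug or calculator.

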